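Set the star-wheel collar on its shaft flat and hold it for the screw

ROBOT

A 6-joint arm with a two-finger parallel gripper is mounted at the origin on the work surface. World frame = base frame: x ahead of the robot, y to its left, z up, the work surface at z = 0. Lengths are in mm, angles in rad, forces in N, time in s.
With the tool pointing down it reaches from about 325 to 925 mm from the base axis. Payload 3.1 kg.
Tool frame: the origin (TCP) lies on the centre line of the jaws, within the pads' length; the fingertips stand 22 mm ahead of it and the grasp point (between the pads) lies 3 mm ahead of it; z points along the fingers, y is the line along which they close (so a half turn about z gives the same grasp; the last joint's range is limited). The gripper opens to 85 mm and grips with 20 to 120 N. Pads are 22 mm wide; open, the fingers measure 114 mm over their backs; the gripper's body (76 mm by 85 mm) begins 54 mm behind the grasp point. The pads swing forward as they close: fully open they stand 13 mm farther back than shut.
Start: joints at [-1.275, 0.217, 1.613, -0, 1.311, -0.112], TCP at [247.891, -573.751, 253.3] pointing down, gripper open.
Joint ranges: [-2.75, 2.75], [-0.78, 2.1], [0.31, 2.55], [-1.13, 4.27], [0.13, 2.63], [-2.58, 2.58]. Speed limits (rad/s): [2.79, 2.79, 3.14, 3.14, 3.14, 3.14].

INTERFACE

Orientations are given as a unit quaternion [x, y, z, w].
In Python, from rig import arm gives the robot as it stands.
- The arm moves only by the tool carry_out, never from a script. Its argument "targets" is a list of rows, each an object of numbers: "x", "y", "z": the shift along the tool's x, y, z normalised to -1 to 1, where 1 is 0.25 m; "wx", "wy", "wz": the turn, a rotation vector about the tool's x, y, z normalised to -1 to 1, where 1 is pi/2 rad; "grip": the opening, from 0 (shut) to 1 (fully open). A call has 1 to 5 rows; each row is the pose to reach, as a shift and turn from the pose commanded when the call began, along the tool's axes at that moment; what a row does not reach only later rows make up. A row lasts 1/12 s, in which the tool goes at most 41.7 mm and 7.16 degrees, less where a joint would pass 70% of its speed; a pose out of reach is approached as far as the arm can. A call with a number of a shift or a turn outside -1 to 1 is refused whole. A call with a gripper value outside its range is refused whole. The fingers move at their own pace and stop on an object; "squeeze" is the grip in N (left out, the last holds). Time passes only in rows, so rows that repeat a pose let the fingers close. It gives the time, the measured TCP pose, the force, the opening and the grip force at its end, in the units of the state.
- arm.observe(): the state, without advancing time (a new reading comes with each control period).
- arm.grab_frame(name): name is "scene" or "top" or "wrist"; returns (picture, depth): 420x560x3 uint8, red, green, blue; 420x560 float32, mm along the optical axis (not along the pixel's ray), 0 where there is no reading.
- arm.camera_model(name): a dict with "vertical_fov" (degrees; the focal length in pixels is half the picture's height over the tangent of half this angle, whatever the lens; pixels are square), "cx", "cy" (the principal point, pixels), "rvec" (rotation vector, rad) and "tvec" (3), from world to camera coordinates, as OpenCV has them. Camera axes: x right, y down, z forward; pixel columns grow to the right and rows downward; lengths in mm; the calibration is good to about 2 mm. A picture is of the moment at which its call begins: read the wrist's pose just before it. camera_model takes no time and is no camera call; for the wrist camera it gives the pose at the moment of the call.
- arm.job_done(): hands the job in; it is judged then, once.
Trained networks look in the newest picture that a camera, given by its name, has taken for a name from the list of things; names that differ only in an ending like _2 or _b are one class to them, and where a whole thing is asked for, a point or a joint stands for the part that bears it (a point fixed in the world has none). Each returns a list of dicts, best first, with "score" (0 to 1); they miss things now and then, are a little off and sometimes report something else, mostly with a low value. They report only what shows in the picture. A call takes as long as a camera call. They do not tell look-alikes from the thing itself.
- arm.look_for(thing, camera): "bbox" ([centre column, centre row, width, height] in pixels, round what is visible of it).
- arm.silhouettes(thing, camera): "mask" (420x560 bool, what is visible of it) and "bbox" ([centre column, centre row, width, height] in pixels, round what is visible of it).
- arm.mark_of(thing, camera): "point" ([column, row] in pixels: a listed point, or the origin of a listed thing).
The state is a dict: "clock": time; "qpos": joint angles; "joint_velocities": joint speeds; "joint_torque": joint torques, N m; "eef_pos": TCP position; "ee_rot": TCP orientation; "wrist_force": force on the tool from outside, world axes, zero at the start; "moment": the same for the moment, N m; "finger_gap": finger opening in mm; "finger_force": force on a finger pad.
Only numpy, scipy, OpenCV 4.12 (cv2) and the standard library are available. Lean on these libraries where they do the work, as an engineer would, in place of code of your own. Each camera call takes 0.05 s, during which the arm holds its last target. There are 200 camera calls.

TASK

The star wheel of the bottle-filling turntable needs its set collar back. Take the bare upright shaft between your fingers and turn it until you feel its set-screw flat lying square against a finger on the operator's-panel side of the machine, then slide the collar down the shaft with its set screw over that flat, facing the panel side, and push it fully home against the spring. Finish while still gripping the collar there, so that a colleague across the table can tighten the screw (do not let go at the end), and leave the other things on the table where they stand.

Things in the scene. Friction and masses are not known exactly. Their poses are not given: they have to be found in the camera images.
- filler: Bottle-filling turntable, fixed: metal housing 264 x 264 mm, 69 mm high, white eight-pocket star wheel (164 mm across, top at 88 mm) on an upright shaft in the middle. Origin: under its centre, on the shaft's axis, at table height. +x points to the operator's side (black panel, red stop button, knobs; away from the robot at yaw 0), z up; yaw within 0.45 rad. The wheel turns with the shaft.
- seat (a point): On the shaft's axis, top of the shaft's shoulder (31 mm diameter), 106 mm above the table; fixed to the housing, axes as filler (+x to the operator's side). The collar is fully home when its underside rests here. It must first press down the brass spring plate round the shoulder (48 mm diameter, top at 112 mm when free, 6 mm lower when home): 6 N at first, 12 N at the end.
- shaft_end (a point): Centre of the shaft's upper end, 142 mm above the table; axes fixed as filler, they do not turn with the shaft. Dark shaft, 24 mm diameter, one bright flat milled along it from shoulder to top, 18 mm wide, 8 mm from the axis: D-shaped. The flat starts up to 75 degrees to either side of the operator's side. The shaft turns both ways against about 0.12 N m and stays where it is left.
- flat_zone (a point): On the shaft's axis, 127 mm above the table: middle of the bare part where fingers can pinch the shaft (113 to 142 mm). Axes fixed as filler. Between parallel fingers the shaft is 24 mm thick on the round and 20 mm square on the flat; pinched a degrees (under 48) off the flat's normal it is 12 + 12 cos(48 deg - a) mm thick. Firm pads sink in and read up to about 1 mm less.
- column (a point): Top of the filling column (18 mm thick) at x +105, y +105 mm on the housing, 235 mm above the table; axes as filler. Its swung-out arm reaches from it to +y only. Nearer the shaft nothing stands higher than 94 mm (a thin guide rail 106 mm from the axis) but the shaft, its shoulder and spring plate.
- collar: Bright set collar lying flat on the table, ring of 46 mm outer, 26 mm inner diameter, 18 mm high, 0.08 to 0.17 kg. Origin: centre of its underside; z up along the bore; x points to its dark set screw (8 mm thick, 9 mm above the underside). Starts with yaw within 1.2 rad.
- screw (a point): Outer end of the collar's set screw, 29 mm from the bore's axis along the collar's +x (6 mm proud of the ring). Inside, its tip stands into the bore to 9.2 mm from the axis: the collar passes down the shaft only with the screw over the flat, within about 20 degrees.
- hex_key: black L-shaped hex key lying flat, 90 mm long, 8 mm thick; origin under the middle of its long leg. Bystander.
- dropper0: blue glass dropper bottle with black cap, 33 mm diameter, 105 mm tall; origin at the centre of its underside. Bystander.
- dropper1: like dropper0. Bystander.
- dropper2: like dropper0. Bystander.
- jar0: squat green glass jar with black lid, 52 mm diameter, 40 mm tall; origin at the centre of its underside. Bystander.
- jar1: like jar0. Bystander.
- bowl: white plastic bowl, 140 mm across the rim, 42 mm tall; origin at the centre of its underside. Bystander.
- sanitizer: clear pump bottle with blue label, 56 mm diameter, 153 mm tall; origin at the centre of its underside. Bystander.
Things that resemble listed ones, but are neither listed nor needed, are in the scene too. Of the things shaped like the collar, the aluminium one is meant.

How it is judged (in metres and radians):
On the way:
1. the fingers grip the bare shaft with a pad square on the flat, which faces the operator's-panel side within about 13 degrees (contact force between the fingers and spindle_c0 above 2 N and y of spindle_c0 in the frame of seat between -0.0014 and 0.0014 m and x of spindle_c0 in the frame of seat above 0.003 m and distance between collar and seat above 0.06 m), for 0.2 s.
At the end, for the whole second after the job is handed in: The collar sits fully home on the shaft's shoulder (underside within 2 mm of it, on the axis within 3 mm, level within 4 degrees), its set screw and the shaft's flat both face the operator's-panel side within about 13 degrees, it is at rest, and the fingers are still gripping it (over 3 N) (z of collar in the frame of seat between -0.002 and 0.002 m and horizontal distance between collar and seat below 0.003 m and angle between collar's own z axis and vertical below 0.07 rad and y of screw in the frame of seat between -0.007 and 0.007 m and x of screw in the frame of seat above 0.02 m and y of spindle_c0 in the frame of seat between -0.0014 and 0.0014 m and x of spindle_c0 in the frame of seat above 0.003 m and contact force between the fingers and collar above 3 N and linear speed of collar below 0.02 m/s); the arm keeps its last pose, push and grip.
It fails at once if a bystander is moved by more than 30 mm (distance of any of hex_key, dropper0, dropper1, dropper2, jar0, jar1, bowl, sanitizer from where it was at the start of the episode above 0.03 m).
It also fails if it takes over 69 s, if anything falls off the work surface, if the arm or the gripper's body presses on something with over 40 N, if the wrist force passes 120 N, or if a joint passes its speed limit or range.

## Working session

There is one attempt and no reset: what is moved stays moved. The work goes in short steps, Python scripts to look and compute and a tool call to move; the robot and the scene stay as the last step left them, time stands still between calls to the robot, and variables do not carry over. Pictures are saved under pics/ and viewed, at most 10 in all, crops included, and the job is handed in when it is done.

Besides the shell and the picture viewer there is one more tool, called after "Call:" as name(argument=value, ...) on one line, values as JSON. carry_out: Moves the arm, as the interface text tells. Its arguments: {"type":"object","properties":{"targets":{"type":"array","items":{"type":"object","properties":{"x":{"type":"number","minimum":-1,"maximum":1},"y":{"type":"number","minimum":-1,"maximum":1},"z":{"type":"number","minimum":-1,"maximum":1},"wx":{"type":"number","minimum":-1,"maximum":1},"wy":{"type":"number","minimum":-1,"maximum":1},"wz":{"type":"number","minimum":-1,"maximum":1},"grip":{"type":"number"}}}},"squeeze":{"type":"number"}},"required":["targets"]}

```bash
ls; mkdir -p pics; cat > h.py <<'E'
import numpy as np, cv2
from scipy.spatial.transform import Rotation as R
from rig import arm
def cam(n):
    m=arm.camera_model(n); f=210/np.tan(np.radians(m["vertical_fov"]/2))
    return f,m["cx"],m["cy"],R.from_rotvec(np.ravel(m["rvec"])).as_matrix(),np.ravel(m["tvec"]).astype(float),m
def ray(n,u,v,c=None):
    f,cx,cy,Rm,t,_=c or cam(n)
    return -Rm.T@t, Rm.T@np.array([(u-cx)/f,(v-cy)/f,1.])
def onz(n,u,v,z,c=None):
    o,d=ray(n,u,v,c); return o+d*(z-o[2])/d[2]
def dep(n,u,v,D,c=None):
    o,d=ray(n,u,v,c); return o+d*D
def proj(n,p,c=None):
    f,cx,cy,Rm,t,_=c or cam(n); q=Rm@np.asarray(p,float)+t
    return [cx+f*q[0]/q[2],cy+f*q[1]/q[2]]
def plan(pos,yaw_y=None,quat=None):
    """print shift in tool axes (units 1=250mm) to world pos and turn wz so tool y at angle yaw_y, tool down"""
    s=arm.observe(); r=R.from_quat(s["ee_rot"]); 
    d=r.inv().apply(np.asarray(pos)-s["eef_pos"])/250
    print("shift",d.round(4))
    if yaw_y is not None:
        best=None
        for k in (0,np.pi):
            a=yaw_y+k; y=np.array([np.cos(a),np.sin(a),0]); z=np.array([0,0,-1.]); x=np.cross(y,z)
            T=R.from_matrix(np.stack([x,y,z],1)); rv=(r.inv()*T).as_rotvec()
            print("turn",(rv/(np.pi/2)).round(4),"q6 now",round(s["qpos"][5],3),"deg",np.degrees(rv).round(1))
def save(n,im): cv2.imwrite(f"pics/{n}.png",cv2.cvtColor(im,cv2.COLOR_RGB2BGR))
E
python3 - <<'E'
from h import *
for n in ("scene","top"):
    im,D=arm.grab_frame(n); save(n,im); np.save(n+"_d.npy",D); c=cam(n)
    print(n,c[5])
    for t in ("collar","filler","shaft_end","column","screw"):
        for d in arm.mark_of(t,n)[:3]:
            u,v=d["point"]; print(t,round(d["score"],2),np.round([u,v]),onz(n,u,v,{"collar":0,"filler":0,"shaft_end":142,"column":235,"screw":9}[t],c).round(1))
print(arm.observe())
E
```

```text
pics
scene {'vertical_fov': 53.06236528937622, 'cx': 280.9062109345023, 'cy': 213.21675559856058, 'rvec': array([ 2.34534918,  0.64432184, -0.23904219]), 'tvec': array([-448.29102679, -119.75302355, 1460.07978968])}
collar 0.7 [226. 325.] [ 540.4 -316.     0. ]
collar 0.64 [229. 271.] [ 450.9 -173.9    0. ]
collar 0.47 [186. 326.] [ 453.6 -371.3    0. ]
filler 0.59 [350. 179.] [592.5 354.7   0. ]
filler 0.57 [294. 232.] [539.5  46.7   0. ]
shaft_end 0.64 [294. 199.] [533.5  50.3 142. ]
column 0.56 [348. 179.] [664.2 110.7 235. ]
screw 0.78 [232. 335.] [ 574.6 -334.5    9. ]
screw 0.76 [206. 286.] [ 428.8 -251.2    9. ]
screw 0.65 [179. 335.] [ 458.  -403.5    9. ]
top {'vertical_fov': 50.45769839423154, 'cx': 278.73303512583504, 'cy': 211.56421099273652, 'rvec': array([ 2.09919538, -2.14917484,  0.22323032]), 'tvec': array([ -22.77636083,  570.79756564, 1480.46123007])}
collar 0.6 [354. 218.] [ 552.9 -306.9    0. ]
collar 0.6 [320. 247.] [ 451.4 -180.1    0. ]
collar 0.5 [376. 247.] [ 446.4 -377.2    0. ]
filler 0.61 [259. 226.] [530.6  35.3   0. ]
filler 0.55 [255. 221.] [549.3  49.
[... 367 characters left out ...]
27520957e+00,  2.16851514e-01,  1.61337648e+00, -1.05786223e-05,
        1.31133159e+00, -1.12236741e-01]), 'joint_velocities': array([ 1.27381262e-04,  3.09488191e-04, -7.34802771e-04, -8.45722504e-05,
       -6.30450900e-04,  9.98841410e-04]), 'joint_torque': array([-1.19915908e-04, -3.96581662e+01, -3.04031861e+01, -1.82993617e-04,
        1.15129162e-03, -6.09784863e-06]), 'eef_pos': array([ 247.88389607, -573.75800072,  253.34267687]), 'ee_rot': array([ 9.79281661e-01,  2.02502907e-01, -3.57684626e-06,  1.69362881e-05]), 'wrist_force': array([0.7131818 , 0.24393672, 0.3245303 ]), 'moment': array([0.00658508, 0.01301473, 0.02412535]), 'finger_force': 0.0, 'finger_gap': 85.33905398084416}
```

```bash
python3 - <<'E'
import cv2,numpy as np
s=cv2.imread("pics/scene.png"); t=cv2.imread("pics/top.png")
a=cv2.resize(s[230:370,120:320],(800,560),interpolation=cv2.INTER_CUBIC)
cv2.imwrite("pics/s2.png",a)
cv2.imwrite("pics/t2.png",cv2.resize(t[130:300,190:420],(800,591),interpolation=cv2.INTER_CUBIC))
E
```

```text
(no output)
```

View pics/scene.png

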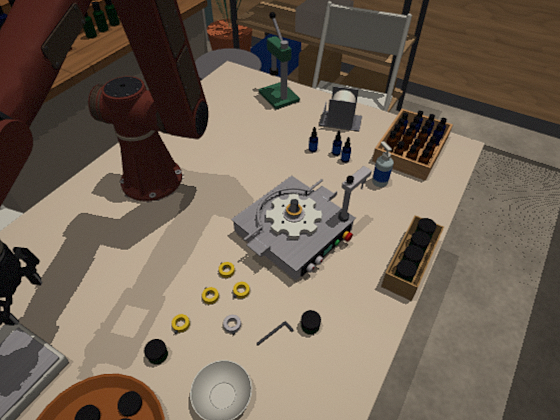

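View pics/t2.png

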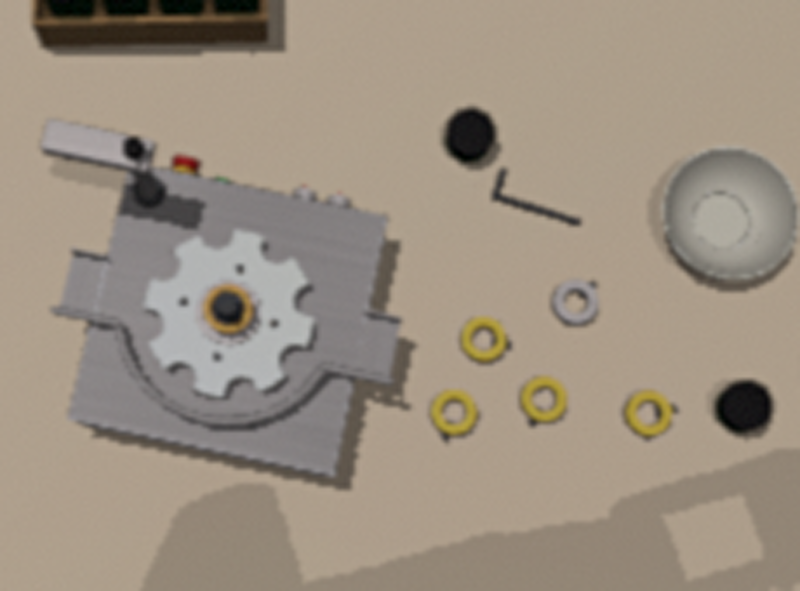

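Scene: the aluminium collar is at scene (231,323), top ≈(356,217), with its screw up-right. The other four rings are brass look-alikes. The filler's shaft is at top (254,219), with the panel edge toward +x and the housing turned slightly clockwise.

```bash
python3 - <<'E'
from h import *
c=cam("top"); D=np.load("top_d.npy"); f,cx,cy,Rm,t,_=c
V,U=np.mgrid[0:420,0:560]
P=(np.stack([(U-cx)/f*D,(V-cy)/f*D,D],-1)-t)@Rm
near=np.hypot(P[...,0]-530,P[...,1]-45)<210
m=near&(P[...,2]>58)&(P[...,2]<80)
q=P[m][:,:2].astype(np.float32)
print(m.sum(),cv2.minAreaRect(q),np.median(P[m][:,2]))
# drop protrusions by mask opening
mm=cv2.morphologyEx((near&(P[...,2]>50)&(P[...,2]<130)).astype(np.uint8),cv2.MORPH_OPEN,np.ones((35,35)))
cs=max(cv2.findContours(mm,0,2)[0],key=cv2.contourArea)[:,0]
q=np.array([onz("top",u,v,69,c)[:2] for u,v in cs],np.float32); print(cv2.minAreaRect(q))
print("shaft top",[P[m2].mean(0) for m2 in [near&(P[...,2]>134)&(P[...,2]<150)&(np.hypot(P[...,0]-528,P[...,1]-48)<25)]])
im,_=arm.grab_frame("top")
for n,h in (("top",18),):
    b=(np.hypot(P[...,0]-550,P[...,1]+311)<45)&(P[...,2]>10)&(P[...,2]<30)
    print("collar",P[b].mean(0),b.sum(), cv2.minEnclosingCircle(P[b][:,:2].astype(np.float32)))
print("col",np.median(P[(np.hypot(P[...,0]-655,P[...,1]-118)<40)&(P[...,2]>225)],0))
plan([527-60,49,300],-0.2); plan([527,49,300],-0.2)
cw=cam("wrist");r=R.from_quat(arm.observe()["ee_rot"]); o=-cw[3].T@cw[4]
print("wristcam in tool",r.inv().apply(o-arm.observe()["eef_pos"]),r.inv().as_matrix()@cw[3].T, cw[0])
E
```

```text
4411 ((540.0330810546875, 44.25294494628906), (329.5648498535156, 266.9303283691406), 76.67877197265625) 67.63684973286153Traceback (most recent call last):
  File "<stdin>", line 11, in <module>
ValueError: max() iterable argument is empty
```

```bash
python3 - <<'E'
from h import *
c=cam("top"); D=np.load("top_d.npy"); f,cx,cy,Rm,t,_=c
V,U=np.mgrid[0:420,0:560]
P=(np.stack([(U-cx)/f*D,(V-cy)/f*D,D],-1)-t)@Rm
z=P[...,2]; near=lambda x,y,r:np.hypot(P[...,0]-x,P[...,1]-y)<r
m=near(528,48,25)&(z>132)&(z<150); print("shaft top",m.sum(),P[m].mean(0))
w=near(528,48,95)&(z>83)&(z<95); print("wheel",w.sum(),cv2.minEnclosingCircle(P[w][:,:2].astype(np.float32)))
b=near(550,-311,45)&(z>10)&(z<30)
print("collar",b.sum(),P[b].mean(0),cv2.minEnclosingCircle(P[b][:,:2].astype(np.float32)))
m=near(655,118,40)&(z>225); print("col",m.sum(),np.median(P[m],0))
plan([527,49,300],-0.232)
cw=cam("wrist");s=arm.observe();r=R.from_quat(s["ee_rot"]); o=-cw[3].T@cw[4]
print("wristcam in tool",r.inv().apply(o-s["eef_pos"]),(r.inv().as_matrix()@cw[3].T).round(2), cw[0])
E
```

```text
shaft top 40 [537.86478138  45.5057756  140.52697897]
wheel 1245 ((527.4622192382812, 48.354366302490234), 94.29741668701172)
collar 90 [ 555.35274133 -306.63193929   15.51755676] ((557.1271362304688, -306.19049072265625), 24.369827270507812)
col 35 [663.7128318  120.53522765 232.96843067]
shift [ 2.0129 -1.8439 -0.1867]
turn [ 0.      0.     -0.5927] q6 now -0.112 deg [  0.    0.  -53.3]
turn [ 0.     -0.      1.4073] q6 now -0.112 deg [  0.   -0.  126.7]
wristcam in tool [  71.48542686    0.6470826  -121.06434738] [[-0.   -0.96 -0.28]
 [ 1.   -0.   -0.  ]
 [ 0.   -0.28  0.96]] 346.68820297174847
```

Call:
carry_out(targets=[{"x": 0.5,"y": -0.46,"z": -0.19,"grip": 1},{"x": 0.5,"y": -0.46,"z": -0.19,"grip": 1},{"x": 0.5,"y": -0.46,"z": -0.19,"grip": 1},{"x": 0.5,"y": -0.46,"z": -0.19,"grip": 1},{"x": 0.5,"y": -0.46,"z": -0.19,"grip": 1}])

```text
invalid input
```

Call:
carry_out(targets=[{"x": 0.5,"y": -0.46,"z": 0,"grip": 1},{"x": 0.5,"y": -0.46,"z": 0,"grip": 1},{"x": 0.5,"y": -0.46,"z": 0,"grip": 1},{"x": 0.5,"y": -0.46,"z": 0,"grip": 1},{"x": 0.5,"y": -0.46,"z": 0,"grip": 1}])

```text
invalid input
```

Call:
carry_out(targets=[{"x": 0.5,"y": -0.46,"z": 0,"grip": 1},{"x": 0.5,"y": -0.46,"z": 0,"grip": 1},{"x": 0.5,"y": -0.46,"z": 0,"grip": 1},{"x": 0.5,"y": -0.46,"z": 0,"grip": 1},{"x": 0.5,"y": -0.46,"z": 0,"grip": 1}])

```text
invalid input
```

Call:
carry_out(targets=[{"x": 0.5,"y": -0.46,"z": 0,"wz": -0.59},{"x": 0.5,"y": -0.46,"z": 0,"wz": -0.59},{"x": 0.5,"y": -0.46,"z": 0,"wz": -0.59},{"x": 0.5,"y": -0.46,"z": 0,"wz": -0.59},{"x": 0.5,"y": -0.46,"z": 0,"wz": -0.59}])

```text
invalid input
```

Call:
carry_out(targets=[{"x": 0.5,"y": -0.46,"z": -0.19,"wx": 0,"wy": 0,"wz": 0,"grip": 1},{"x": 0.5,"y": -0.46,"z": -0.19,"wx": 0,"wy": 0,"wz": 0,"grip": 1},{"x": 0.5,"y": -0.46,"z": -0.19,"wx": 0,"wy": 0,"wz": 0,"grip": 1},{"x": 0.5,"y": -0.46,"z": -0.19,"wx": 0,"wy": 0,"wz": 0,"grip": 1},{"x": 0.5,"y": -0.46,"z": -0.19,"wx": 0,"wy": 0,"wz": 0,"grip": 1}])

```text
clock: 1.02
eef_pos: [319.3, -414.9, 303.1]
ee_rot: [0.979, 0.204, 0.001, 0.0]
wrist_force: [-0.4, -0.1, -1.0]
finger_gap: 85.6
finger_force: 0.0
```

Call:
carry_out(targets=[{"x": 0.5,"y": -0.46,"z": 0,"wx": 0,"wy": 0,"wz": 0,"grip": 1},{"x": 0.5,"y": -0.46,"z": 0,"wx": 0,"wy": 0,"wz": 0,"grip": 1},{"x": 0.5,"y": -0.46,"z": 0,"wx": 0,"wy": 0,"wz": 0,"grip": 1},{"x": 0.5,"y": -0.46,"z": 0,"wx": 0,"wy": 0,"wz": 0,"grip": 1},{"x": 0.5,"y": -0.46,"z": 0,"wx": 0,"wy": 0,"wz": 0,"grip": 1}])

```text
clock: 1.43
eef_pos: [388.0, -258.2, 300.9]
ee_rot: [0.979, 0.205, 0.001, -0.001]
wrist_force: [-0.1, -0.2, -0.2]
finger_gap: 85.5
finger_force: 0.0
```

Call:
carry_out(targets=[{"x": 0.5,"y": -0.46,"z": 0,"wx": 0,"wy": 0,"wz": 0,"grip": 1},{"x": 0.5,"y": -0.46,"z": 0,"wx": 0,"wy": 0,"wz": 0,"grip": 1},{"x": 0.5,"y": -0.46,"z": 0,"wx": 0,"wy": 0,"wz": 0,"grip": 1},{"x": 0.5,"y": -0.46,"z": 0,"wx": 0,"wy": 0,"wz": 0,"grip": 1},{"x": 0.5,"y": -0.46,"z": 0,"wx": 0,"wy": 0,"wz": 0,"grip": 1}])

```text
clock: 1.85
eef_pos: [457.2, -103.3, 301.1]
ee_rot: [0.979, 0.206, 0.001, -0.001]
wrist_force: [0.3, -0.2, 1.0]
finger_gap: 85.4
finger_force: 0.0
```

Call:
carry_out(targets=[{"x": 0.5,"y": -0.46,"z": 0,"wx": 0,"wy": 0,"wz": -0.39,"grip": 1},{"x": 0.5,"y": -0.46,"z": 0,"wx": 0,"wy": 0,"wz": -0.39,"grip": 1},{"x": 0.5,"y": -0.46,"z": 0,"wx": 0,"wy": 0,"wz": -0.39,"grip": 1},{"x": 0.5,"y": -0.46,"z": 0,"wx": 0,"wy": 0,"wz": -0.39,"grip": 1},{"x": 0.5,"y": -0.46,"z": 0,"wx": 0,"wy": 0,"wz": -0.39,"grip": 1}])

```text
clock: 2.27
eef_pos: [526.5, 51.5, 300.9]
ee_rot: [0.87, 0.493, 0.002, -0.001]
wrist_force: [-0.3, -0.5, -0.4]
finger_gap: 85.4
finger_force: 0.0
```

Call:
carry_out(targets=[{"x": 0,"y": 0,"z": 0,"wx": 0,"wy": 0,"wz": -0.2,"grip": 1},{"x": 0,"y": 0,"z": 0,"wx": 0,"wy": 0,"wz": -0.2,"grip": 1},{"x": 0,"y": 0,"z": 0,"wx": 0,"wy": 0,"wz": -0.2,"grip": 1},{"x": 0,"y": 0,"z": 0,"wx": 0,"wy": 0,"wz": -0.2,"grip": 1}])

```text
clock: 2.6
eef_pos: [524.8, 46.1, 300.6]
ee_rot: [0.785, 0.619, -0.0, 0.0]
wrist_force: [-0.4, -0.6, -0.5]
finger_gap: 85.6
finger_force: 0.0
```

```bash
python3 - <<'E'
from h import *
s=arm.observe(); print(s["eef_pos"],s["qpos"])
c=cam("wrist"); im,D=arm.grab_frame("wrist"); save("w1",im); np.save("w1_d.npy",D)
for t in ("shaft_end","seat"):
    for d in arm.mark_of(t,"wrist")[:2]:
        u,v=d["point"]; print(t,d["score"],u,v,onz("wrist",u,v,142 if t=="shaft_end" else 106,c))
print(proj("wrist",[527,48,142],c))
E
```

```text
[524.78549838  46.07516073 300.63865454] [-4.54090712e-02 -3.06096665e-02  1.79126948e+00 -5.42484836e-04
  1.38103015e+00  1.89967128e-01]
shaft_end 0.65 299.6 199.5 [538.43950658  41.32753438 142.        ]
seat 0.92 299.3 188.5 [539.9616944   42.32279261 106.        ]
[np.float64(284.36797929377576), np.float64(195.04783826631814)]
```

View pics/w1.png

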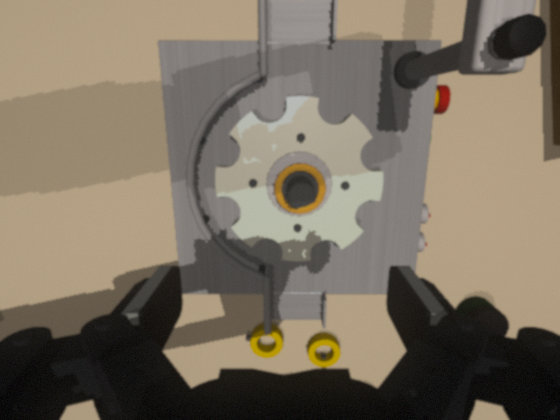

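Wrist view: shaft at (300,190) on the white wheel, the housing's edges nearly square to the image (so the tool yaw is right), and the panel on the right. The flat isn't visible at this scale, so I'll zoom in.

```bash
python3 - <<'E'
from h import *
c=cam("wrist"); D=np.load("w1_d.npy"); f,cx,cy,Rm,t,_=c
V,U=np.mgrid[0:420,0:560]
P=(np.stack([(U-cx)/f*D,(V-cy)/f*D,D],-1)-t)@Rm
z=P[...,2]; near=lambda x,y,r:np.hypot(P[...,0]-x,P[...,1]-y)<r
for n,lo,hi,r in (("shaft",135,150,25),("plate",106,118,40),("wheel",83,93,95)):
    m=near(536,44,r)&(z>lo)&(z<hi); q=P[m][:,:2].astype(np.float32)
    print(n,m.sum(),P[m].mean(0).round(1),cv2.minEnclosingCircle(q),np.median(z[m]))
m=near(536,44,210)&(z>58)&(z<76); print(cv2.minAreaRect(P[m][:,:2].astype(np.float32)))
im=cv2.imread("pics/w1.png")[155:220,265:335]
im=np.clip((im/255.)**0.5*255,0,255).astype(np.uint8)
cv2.imwrite("pics/w1c.png",cv2.resize(im,(630,585),interpolation=cv2.INTER_CUBIC))
E
```

```text
shaft 606 [540.4  45.  142.2] ((540.3193969726562, 43.11267852783203), 12.117335319519043) 142.43276477127426
plate 1217 [540.7  45.6 111.6] ((540.583251953125, 43.166934967041016), 23.861446380615234) 112.29834098096275
wheel 15155 [541.6  47.4  89.3] ((540.6189575195312, 43.06498718261719), 82.33004760742188) 89.16158359264057
((540.5739135742188, 43.10072326660156), (330.259765625, 264.36297607421875), 76.42665100097656)
```

View pics/w1c.png

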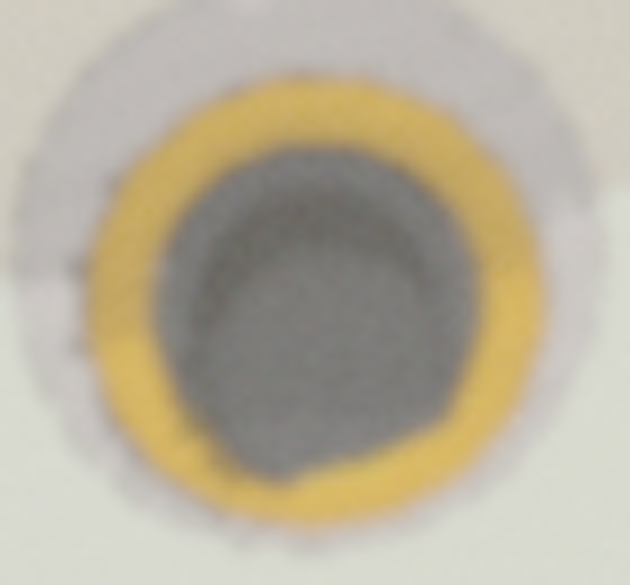

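The shaft is at (540.4, 43.1) and the filler yaw is ≈ -13.6°; shaft, plate, wheel and housing all agree. In the crop the flat is the chord (285,480)-(450,415), facing about 70° from the panel side toward -y. I'll turn the tool there and pinch.

Call:
carry_out(targets=[{"x": 0,"y": 0,"z": 0,"wx": 0,"wy": 0,"wz": 0.39,"grip": 1},{"x": 0,"y": 0,"z": 0,"wx": 0,"wy": 0,"wz": 0.39,"grip": 1},{"x": 0,"y": 0,"z": 0,"wx": 0,"wy": 0,"wz": 0.39,"grip": 1},{"x": 0,"y": 0,"z": 0,"wx": 0,"wy": 0,"wz": 0.39,"grip": 1},{"x": 0,"y": 0,"z": 0,"wx": 0,"wy": 0,"wz": 0.39,"grip": 1}])

```text
clock: 3.17
eef_pos: [524.5, 46.3, 300.8]
ee_rot: [0.937, 0.35, 0.0, 0.0]
wrist_force: [0.3, -0.3, 0.2]
finger_gap: 85.3
finger_force: 0.0
```

Call:
carry_out(targets=[{"x": 0,"y": 0,"z": 0,"wx": 0,"wy": 0,"wz": 0.37,"grip": 1},{"x": 0,"y": 0,"z": 0,"wx": 0,"wy": 0,"wz": 0.37,"grip": 1},{"x": 0,"y": 0,"z": 0,"wx": 0,"wy": 0,"wz": 0.37,"grip": 1},{"x": 0,"y": 0,"z": 0,"wx": 0,"wy": 0,"wz": 0.37,"grip": 1},{"x": 0,"y": 0,"z": 0,"wx": 0,"wy": 0,"wz": 0.37,"grip": 0.7}])

```text
clock: 3.58
eef_pos: [524.5, 46.4, 300.8]
ee_rot: [0.998, 0.067, 0.0, 0.0]
wrist_force: [0.1, 0.9, -0.2]
finger_gap: 75.7
finger_force: 0.0
```

```bash
python3 - <<'E'
from h import *
im,D=arm.grab_frame("wrist")
s=arm.observe(); print(s["eef_pos"],s["qpos"],R.from_quat(s["ee_rot"]).as_matrix()[:,1])
plan([540.4,43.1,138],np.radians(-13.6-68))
E
```

```text
[524.55414494  46.35947914 300.87377111] [-4.50846707e-02 -3.15024061e-02  1.79170012e+00 -1.66846369e-04
  1.38111058e+00  1.39336758e+00] [ 1.31989208e-01 -9.91251131e-01  2.11479054e-04]
shift [0.0609 0.0212 0.6515]
turn [ 0.0001 -0.0002 -0.0091] q6 now 1.393 deg [ 0.  -0.  -0.8]
turn [-2.0000e-04 -2.0000e-04  1.9909e+00] q6 now 1.393 deg [ -0.   -0.  179.2]
```

Call:
carry_out(targets=[{"x": 0.061,"y": 0.021,"z": 0.15,"wx": 0,"wy": 0,"wz": 0,"grip": 0.7},{"x": 0.061,"y": 0.021,"z": 0.3,"wx": 0,"wy": 0,"wz": 0,"grip": 0.7},{"x": 0.061,"y": 0.021,"z": 0.45,"wx": 0,"wy": 0,"wz": 0,"grip": 0.7},{"x": 0.061,"y": 0.021,"z": 0.55,"wx": 0,"wy": 0,"wz": 0,"grip": 0.7},{"x": 0.061,"y": 0.021,"z": 0.64,"wx": 0,"wy": 0,"wz": 0,"grip": 0.7}])

```text
clock: 4.05
eef_pos: [538.9, 43.4, 138.0]
ee_rot: [0.998, 0.071, -0.002, -0.0]
wrist_force: [-0.1, -0.5, 1.1]
finger_gap: 60.1
finger_force: 0.0
```

Call:
carry_out(targets=[{"x": 0,"y": 0,"z": 0.012,"wx": 0,"wy": 0,"wz": 0,"grip": 0.35},{"x": 0,"y": 0,"z": 0.012,"wx": 0,"wy": 0,"wz": 0,"grip": 0.35},{"x": 0,"y": 0,"z": 0.012,"wx": 0,"wy": 0,"wz": 0,"grip": 0.35},{"x": 0,"y": 0,"z": 0.012,"wx": 0,"wy": 0,"wz": 0,"grip": 0.35},{"x": 0,"y": 0,"z": 0.012,"wx": 0,"wy": 0,"wz": 0,"grip": 0.35}])

```text
clock: 4.47
eef_pos: [542.1, 43.6, 140.3]
ee_rot: [0.998, 0.07, 0.002, 0.0]
wrist_force: [0.3, -0.1, 0.3]
finger_gap: 29.7
finger_force: 0.0
```

Call:
carry_out(targets=[{"x": 0,"y": 0,"z": 0,"wx": 0,"wy": 0,"wz": 0,"grip": 0},{"x": 0,"y": 0,"z": 0,"wx": 0,"wy": 0,"wz": 0,"grip": 0},{"x": 0,"y": 0,"z": 0,"wx": 0,"wy": 0,"wz": 0,"grip": 0},{"x": 0,"y": 0,"z": 0,"wx": 0,"wy": 0,"wz": 0,"grip": 0},{"x": 0,"y": 0,"z": 0,"wx": 0,"wy": 0,"wz": 0,"grip": 0}], squeeze=40)

```text
clock: 4.88
eef_pos: [541.6, 45.3, 140.2]
ee_rot: [0.998, 0.07, 0.002, -0.001]
wrist_force: [-1.2, 5.2, 6.1]
finger_gap: 18.9
finger_force: 40.3
```

Call:
carry_out(targets=[{"x": 0,"y": 0,"z": 0,"wx": 0,"wy": 0,"wz": -0.076,"grip": 0},{"x": 0,"y": 0,"z": 0,"wx": 0,"wy": 0,"wz": -0.152,"grip": 0},{"x": 0,"y": 0,"z": 0,"wx": 0,"wy": 0,"wz": -0.228,"grip": 0},{"x": 0,"y": 0,"z": 0,"wx": 0,"wy": 0,"wz": -0.304,"grip": 0},{"x": -0.004,"y": 0,"z": 0,"wx": 0,"wy": 0,"wz": -0.38,"grip": 0}], squeeze=60)

```text
clock: 5.3
eef_pos: [539.9, 46.4, 140.3]
ee_rot: [0.932, 0.363, 0.002, -0.002]
wrist_force: [-1.6, 8.9, 7.8]
finger_gap: 18.6
finger_force: 58.7
```

Call:
carry_out(targets=[{"x": 0,"y": 0,"z": 0,"wx": 0,"wy": 0,"wz": -0.076,"grip": 0},{"x": 0,"y": 0,"z": 0,"wx": 0,"wy": 0,"wz": -0.152,"grip": 0},{"x": 0,"y": 0,"z": 0,"wx": 0,"wy": 0,"wz": -0.228,"grip": 0},{"x": 0,"y": 0,"z": 0,"wx": 0,"wy": 0,"wz": -0.304,"grip": 0},{"x": 0,"y": 0,"z": 0,"wx": 0,"wy": 0,"wz": -0.38,"grip": 0}])

```text
clock: 5.72
eef_pos: [537.9, 46.3, 140.2]
ee_rot: [0.784, 0.621, -0.0, -0.003]
wrist_force: [-9.9, 8.5, 13.7]
finger_gap: 18.6
finger_force: 59.0
```

Call:
carry_out(targets=[{"x": 0,"y": 0,"z": 0,"wx": 0,"wy": 0,"wz": 0,"grip": 0},{"x": 0,"y": 0,"z": 0,"wx": 0,"wy": 0,"wz": 0,"grip": 0},{"x": 0,"y": 0,"z": 0,"wx": 0,"wy": 0,"wz": 0,"grip": 0},{"x": 0,"y": 0,"z": 0,"wx": 0,"wy": 0,"wz": 0,"grip": 0}])

```text
clock: 6.05
eef_pos: [537.8, 46.4, 140.2]
ee_rot: [0.785, 0.619, -0.0, -0.003]
wrist_force: [-9.1, 8.7, 13.4]
finger_gap: 18.5
finger_force: 58.8
```

```bash
python3 - <<'E'
from h import *
s=arm.observe(); print(s["eef_pos"],s["moment"],s["wrist_force"],s["finger_gap"],s["finger_force"])
plan([538.5,43.6,138],np.radians(-13.6))
E
```

```text
[537.8493669   46.39807279 140.23330863] [1.28108609 1.42873985 0.10560346] [-9.11686522  8.66364842 13.40377469] 18.482993434673528 58.79784162366221
shift [-0.0103  0.0052  0.0089]
turn [-0.0033 -0.0025  0.0009] q6 now 0.187 deg [-0.3 -0.2  0.1]
turn [ 0.004  -0.0051 -1.9991] q6 now 0.187 deg [   0.4   -0.5 -179.9]
```

Call:
carry_out(targets=[{"x": 0,"y": 0,"z": 0,"wx": 0,"wy": 0,"wz": 0,"grip": 0.35},{"x": 0,"y": 0,"z": 0,"wx": 0,"wy": 0,"wz": 0,"grip": 0.35},{"x": 0,"y": 0,"z": 0,"wx": 0,"wy": 0,"wz": 0,"grip": 0.5},{"x": 0,"y": 0,"z": -0.1,"wx": 0,"wy": 0,"wz": 0,"grip": 1},{"x": 0,"y": 0,"z": -0.25,"wx": 0,"wy": 0,"wz": 0,"grip": 1}])

```text
clock: 6.47
eef_pos: [535.7, 43.2, 196.0]
ee_rot: [0.786, 0.619, -0.004, -0.003]
wrist_force: [1.1, -0.1, -0.7]
finger_gap: 65.3
finger_force: 0.0
```

Call:
carry_out(targets=[{"x": 0,"y": 0,"z": -0.4,"wx": 0,"wy": 0,"wz": 0,"grip": 1},{"x": 0,"y": 0,"z": -0.4,"wx": 0,"wy": 0,"wz": 0,"grip": 1},{"x": 0,"y": 0,"z": -0.4,"wx": 0,"wy": 0,"wz": 0,"grip": 1},{"x": 0,"y": 0,"z": -0.4,"wx": 0,"wy": 0,"wz": 0,"grip": 1}])

```text
clock: 6.8
eef_pos: [543.0, 42.9, 307.6]
ee_rot: [0.786, 0.619, 0.005, 0.005]
wrist_force: [0.1, -0.3, -0.1]
finger_gap: 85.5
finger_force: 0.0
```

```bash
python3 - <<'E'
from h import *
c=cam("wrist"); im,D=arm.grab_frame("wrist"); f,cx,cy,Rm,t,_=c
V,U=np.mgrid[0:420,0:560]
P=(np.stack([(U-cx)/f*D,(V-cy)/f*D,D],-1)-t)@Rm; z=P[...,2]
for lo,hi,r in ((135,150,25),(106,118,40)):
    m=(np.hypot(P[...,0]-540.4,P[...,1]-43.1)<r)&(z>lo)&(z<hi); q=P[m][:,:2].astype(np.float32)
    print(m.sum(),P[m].mean(0),cv2.minEnclosingCircle(q))
    if lo==135: qs=q
cen=np.array([540.5,43.1]); 
for a in range(-60,61,10): 
    n=np.array([np.cos(np.radians(a-13.6)),np.sin(np.radians(a-13.6))]); print(a,round(np.percentile((qs-cen)@n,99.5),1),end="; ")
p=proj("wrist",[540.4,43.1,130],c); u,v=map(int,p); save("w2",cv2.resize(im[v-35:v+35,u-35:u+35],(560,560),interpolation=cv2.INTER_CUBIC))
s=arm.observe(); print(s["eef_pos"])
plan([556,-307,250],0)
E
```

```text
567 [539.704986    44.09010299 142.10411254] ((540.6187744140625, 43.13697052001953), 12.092212677001953)
1156 [541.93251641  45.82994959 111.35737613] ((540.633056640625, 42.80152130126953), 23.944164276123047)
-60 11.6; -50 11.4; -40 11.2; -30 10.4; -20 9.7; -10 8.8; 0 7.8; 10 9.0; 20 9.9; 30 10.8; 40 11.4; 50 11.8; 60 11.9; [541.37515072  43.06381536 304.00335819]
shift [-1.3477  0.3836  0.2177]
turn [ 0.0049  0.     -0.1507] q6 now 0.187 deg [  0.4   0.  -13.6]
turn [ 0.     -0.0071  1.8493] q6 now 0.187 deg [  0.   -0.6 166.4]
```

View pics/w2.png

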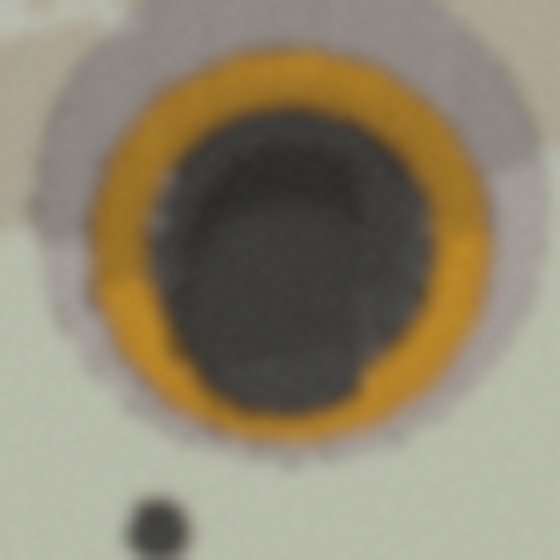

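The flat now faces the panel within about 1° (support function minimum of 7.8 mm at 0°). Next, over to the collar.

Call:
carry_out(targets=[{"x": -0.674,"y": 0.192,"z": 0,"wx": 0,"wy": 0,"wz": 0,"grip": 1},{"x": -0.674,"y": 0.192,"z": 0,"wx": 0,"wy": 0,"wz": 0,"grip": 1},{"x": -0.674,"y": 0.192,"z": 0,"wx": 0,"wy": 0,"wz": 0,"grip": 1},{"x": -0.674,"y": 0.192,"z": 0,"wx": 0,"wy": 0,"wz": 0,"grip": 1},{"x": -0.674,"y": 0.192,"z": 0,"wx": 0,"wy": 0,"wz": 0,"grip": 1}])

```text
clock: 7.27
eef_pos: [545.3, -137.0, 297.5]
ee_rot: [0.787, 0.617, -0.002, -0.0]
wrist_force: [-0.8, -0.5, 0.0]
finger_gap: 85.1
finger_force: 0.0
```

Call:
carry_out(targets=[{"x": -0.674,"y": 0.192,"z": 0.2,"wx": 0,"wy": 0,"wz": -0.39,"grip": 1},{"x": -0.674,"y": 0.192,"z": 0.2,"wx": 0,"wy": 0,"wz": -0.39,"grip": 1},{"x": -0.674,"y": 0.192,"z": 0.2,"wx": 0,"wy": 0,"wz": -0.39,"grip": 1},{"x": -0.674,"y": 0.192,"z": 0.2,"wx": 0,"wy": 0,"wz": -0.39,"grip": 1},{"x": -0.674,"y": 0.192,"z": 0.2,"wx": 0,"wy": 0,"wz": -0.39,"grip": 1}])

```text
clock: 7.68
eef_pos: [551.5, -310.0, 245.5]
ee_rot: [0.561, 0.828, -0.001, -0.003]
wrist_force: [-0.4, 0.1, 0.5]
finger_gap: 85.5
finger_force: 0.0
```

Call:
carry_out(targets=[{"x": 0,"y": 0,"z": 0,"wx": 0,"wy": 0,"wz": -0.26,"grip": 1},{"x": 0,"y": 0,"z": 0,"wx": 0,"wy": 0,"wz": -0.26,"grip": 1},{"x": 0,"y": 0,"z": 0,"wx": 0,"wy": 0,"wz": -0.26,"grip": 1},{"x": 0,"y": 0,"z": 0,"wx": 0,"wy": 0,"wz": -0.26,"grip": 1},{"x": 0,"y": 0,"z": 0,"wx": 0,"wy": 0,"wz": -0.26,"grip": 1}])

```text
clock: 8.1
eef_pos: [552.7, -305.8, 247.4]
ee_rot: [0.383, 0.924, 0.0, -0.002]
wrist_force: [0.4, -0.0, 0.3]
finger_gap: 85.5
finger_force: 0.0
```

```bash
cat > col.py <<'E'
from h import *
c=cam("wrist"); im,D=arm.grab_frame("wrist"); f,cx,cy,Rm,t,_=c
V,U=np.mgrid[0:420,0:560]
P=(np.stack([(U-cx)/f*D,(V-cy)/f*D,D],-1)-t)@Rm; z=P[...,2]
m=(np.hypot(P[...,0]-556,P[...,1]+307)<45)&(z>13)&(z<26)
q=P[m][:,:2].astype(np.float32); print("ring",m.sum(),P[m].mean(0))
# ring centre: algebraic circle on outer boundary via enclosing circle of top-face points
print(cv2.minEnclosingCircle(q))
for d in arm.mark_of("screw","wrist")[:3]: print("screw",d["score"],d["point"],onz("wrist",*d["point"],9,c))
for d in arm.mark_of("collar","wrist")[:3]: print("collar",d["score"],d["point"],onz("wrist",*d["point"],0,c))
E
python3 - <<'E'
from col import *
p=proj("wrist",[q[:,0].mean(),q[:,1].mean(),9],c); u,v=map(int,p); save("w3",cv2.resize(im[max(0,v-80):v+80,max(0,u-100):u+100],(750,600),interpolation=cv2.INTER_CUBIC)); print(u,v)
print(arm.observe()["eef_pos"],arm.observe()["qpos"][5])
E
```

```text
ring 1076 [ 557.21476377 -307.48535456   18.08814302]
((559.3533325195312, -309.3527526855469), 25.476055145263672)
screw 0.86 [145.3, 174.1] [ 446.74162098 -404.07134458    9.        ]
screw 0.72 [226.1, 57.5] [ 430.51372529 -260.55167781    9.        ]
screw 0.7 [301.6, 107.0] [ 514.47386914 -241.20774399    9.        ]
collar 0.91 [327.9, 89.6] [ 521.42672327 -210.37354675    0.        ]
collar 0.88 [298.3, 10.2] [ 449.23341742 -181.33610033    0.        ]
collar 0.84 [167.4, 150.6] [ 446.02815711 -371.6361371     0.        ]
284 183
[ 553.20875775 -305.89563841  248.71989064] -1.3999204812309616
```

View pics/w3.png

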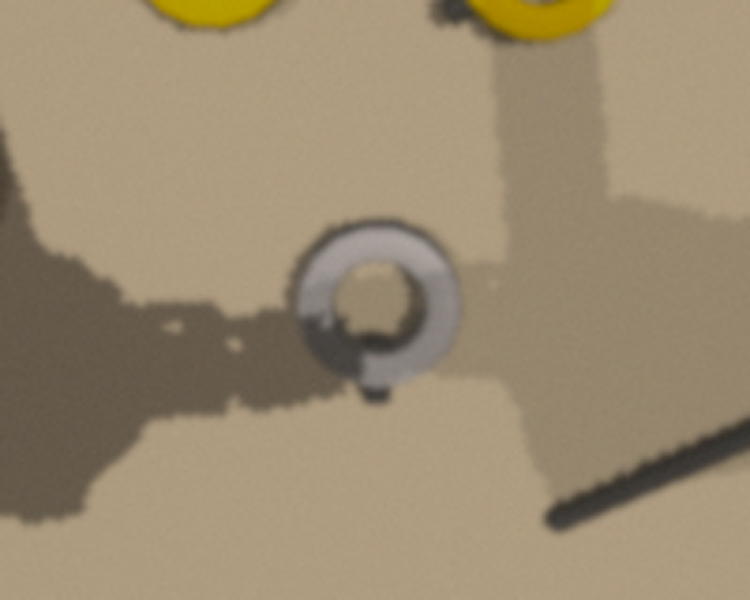

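The silver ring is centred in the crop at (378,305), with its dark screw at (376,395), straight down the image (along tool -x). The tool is therefore already square to the screw, and the hex key is clear.

```bash
python3 - <<'E'
from h import *
c=cam("wrist")
a=onz("wrist",284-100+378/3.75,183-80+303/3.75,18,c); b=onz("wrist",284-100+376/3.75,183-80+397/3.75,9,c)
print(a,b,np.hypot(*(b-a)[:2]))
ce=np.array([557.2,-307.4]); d=b[:2]-ce; y=np.arctan2(d[1],d[0]); print(np.degrees(y),np.hypot(*d))
plan([*ce,26],y+np.pi/2)
E
```

```text
[ 557.39650476 -307.43013731   18.        ] [ 577.8048767 -328.7046401    9.       ] 29.48060573003803
-45.95657902235668 29.6386341406407
shift [-0.0178  0.0074  0.8908]
turn [-0.0003 -0.0016  0.0096] q6 now -1.4 deg [-0.  -0.1  0.9]
turn [ 2.5000e-03 -5.0000e-04 -1.9903e+00] q6 now -1.4 deg [   0.2   -0.  -179.1]
```

Call:
carry_out(targets=[{"x": -0.018,"y": 0.007,"z": 0.16,"wx": 0,"wy": 0,"wz": 0.01,"grip": 1},{"x": -0.018,"y": 0.007,"z": 0.32,"wx": 0,"wy": 0,"wz": 0.01,"grip": 1},{"x": -0.018,"y": 0.007,"z": 0.48,"wx": 0,"wy": 0,"wz": 0.01,"grip": 1},{"x": -0.018,"y": 0.007,"z": 0.64,"wx": 0,"wy": 0,"wz": 0.01,"grip": 1},{"x": -0.018,"y": 0.007,"z": 0.74,"wx": 0,"wy": 0,"wz": 0.01,"grip": 1}])

```text
clock: 8.67
eef_pos: [555.5, -306.3, 60.1]
ee_rot: [0.39, 0.921, 0.001, -0.003]
wrist_force: [-1.0, 0.5, -0.9]
finger_gap: 85.4
finger_force: 0.0
```

Call:
carry_out(targets=[{"x": 0,"y": 0,"z": 0.05,"wx": 0,"wy": 0,"wz": 0,"grip": 0.8},{"x": 0,"y": 0,"z": 0.09,"wx": 0,"wy": 0,"wz": 0,"grip": 0.7},{"x": 0,"y": 0,"z": 0.13,"wx": 0,"wy": 0,"wz": 0,"grip": 0.7},{"x": 0,"y": 0,"z": 0.15,"wx": 0,"wy": 0,"wz": 0,"grip": 0.7},{"x": 0,"y": 0,"z": 0.15,"wx": 0,"wy": 0,"wz": 0,"grip": 0.7}])

```text
clock: 9.08
eef_pos: [558.6, -308.7, 28.1]
ee_rot: [0.39, 0.921, -0.0, 0.0]
wrist_force: [0.3, 1.3, -0.4]
finger_gap: 60.1
finger_force: 0.0
```

Call:
carry_out(targets=[{"x": 0,"y": 0,"z": 0,"wx": 0,"wy": 0,"wz": 0,"grip": 0.4},{"x": 0,"y": 0,"z": 0,"wx": 0,"wy": 0,"wz": 0,"grip": 0.2},{"x": 0,"y": 0,"z": 0,"wx": 0,"wy": 0,"wz": 0,"grip": 0.2},{"x": 0,"y": 0,"z": 0,"wx": 0,"wy": 0,"wz": 0,"grip": 0.2},{"x": 0,"y": 0,"z": 0,"wx": 0,"wy": 0,"wz": 0,"grip": 0.2}], squeeze=50)

```text
clock: 9.5
eef_pos: [559.5, -309.4, 30.0]
ee_rot: [0.39, 0.921, -0.0, 0.002]
wrist_force: [-1.8, 0.0, 6.2]
finger_gap: 43.4
finger_force: 50.7
```

Call:
carry_out(targets=[{"x": 0,"y": 0,"z": -0.05,"wx": 0,"wy": 0,"wz": 0,"grip": 0.2},{"x": 0,"y": 0,"z": -0.2,"wx": 0,"wy": 0,"wz": 0,"grip": 0.2},{"x": 0,"y": 0,"z": -0.35,"wx": 0,"wy": 0,"wz": 0,"grip": 0.2},{"x": 0,"y": 0,"z": -0.5,"wx": 0,"wy": 0,"wz": 0,"grip": 0.2},{"x": 0,"y": 0,"z": -0.65,"wx": 0,"wy": 0,"wz": 0,"grip": 0.2}])

```text
clock: 9.92
eef_pos: [557.5, -307.9, 191.9]
ee_rot: [0.39, 0.921, 0.0, -0.0]
wrist_force: [0.8, 0.5, -1.8]
finger_gap: 43.7
finger_force: 51.4
```

Call:
carry_out(targets=[{"x": 0,"y": 0,"z": -0.17,"wx": 0,"wy": 0,"wz": 0,"grip": 0.2},{"x": 0,"y": 0,"z": -0.17,"wx": 0,"wy": 0,"wz": 0,"grip": 0.2},{"x": 0,"y": 0,"z": -0.17,"wx": 0,"wy": 0,"wz": 0,"grip": 0.2},{"x": 0,"y": 0,"z": -0.17,"wx": 0,"wy": 0,"wz": 0,"grip": 0.2}])

```text
clock: 10.25
eef_pos: [557.7, -308.0, 232.7]
ee_rot: [0.39, 0.921, 0.0, -0.0]
wrist_force: [-0.7, 0.3, -1.8]
finger_gap: 43.6
finger_force: 51.4
```

```bash
python3 - <<'E'
from h import *
s=arm.observe(); print(s["eef_pos"],s["finger_gap"],s["wrist_force"])
r=R.from_quat(s["ee_rot"]); c=cam("wrist"); im,D=arm.grab_frame("wrist"); f,cx,cy,Rm,t,_=c
V,U=np.mgrid[0:420,0:560]
P=(np.stack([(U-cx)/f*D,(V-cy)/f*D,D],-1)-t)@Rm
Q=r.inv().apply((P-s["eef_pos"]).reshape(-1,3)).reshape(P.shape)
np.save("Q.npy",Q); save("w4",im[200:420])
p=proj("wrist",s["eef_pos"]+r.apply([0,0,10]),c); print("tcp+10 px",p)
u,v=map(int,p)
hsv=cv2.cvtColor(im,cv2.COLOR_RGB2HSV)
E
```

```text
[ 557.72683153 -308.00640768  232.71869861] 43.58346227562467 [-0.73302181  0.33728338 -1.77403572]
tcp+10 px [np.float64(281.3270562246049), np.float64(281.2074958011376)]
```

View pics/w4.png

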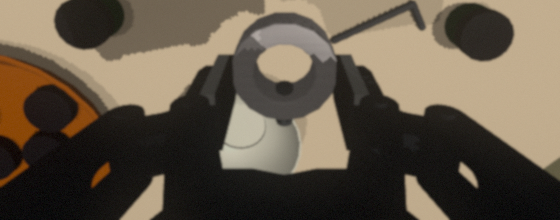

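The collar is held at full-frame (284,265), with its screw facing tool -x at (284,322). Next I'll measure its pose in the tool frame.

```bash
python3 - <<'E'
from h import *
Q=np.load("Q.npy"); V,U=np.mgrid[0:420,0:560]
m=(abs(Q[...,0])<40)&(abs(Q[...,1])<24)&(Q[...,2]>-10)&(Q[...,2]<45)&(V<325)&(V>205)
q=Q[m]; print(m.sum(),np.percentile(q,[0,2,50,98,100],axis=0).round(1))
# top face: plane fit of smallest-z cluster
h,e=np.histogram(q[:,2],bins=np.arange(-10,46,1)); print(dict(zip(e[:-1],h)))
zt=e[np.argmax(h)]
k=abs(q[:,2]-zt-.5)<2.0; t=q[k]
A=np.c_[t[:,:2],np.ones(len(t))]; co=np.linalg.lstsq(A,t[:,2],rcond=None)[0]; print("tilt",co, len(t))
print("circ",cv2.minEnclosingCircle(t[:,:2].astype(np.float32)),t.mean(0))
s=arm.observe(); r=R.from_quat(s["ee_rot"]); c=cam("wrist")
o,d=ray("wrist",284,322,c); o=r.inv().apply(o-s["eef_pos"]); d=r.inv().apply(d); print("screw at z",zt+9,o+d*(zt+9-o[2])/d[2])
E
```

```text
8828 [[-26.4 -24.  -10. ]
 [-17.9 -21.6  -7.1]
 [  3.    0.7  11.9]
 [ 24.8  23.1  25.9]
 [ 25.4  24.   30. ]]
{np.int64(-10): np.int64(58), np.int64(-9): np.int64(64), np.int64(-8): np.int64(63), np.int64(-7): np.int64(66), np.int64(-6): np.int64(62), np.int64(-5): np.int64(67), np.int64(-4): np.int64(58), np.int64(-3): np.int64(75), np.int64(-2): np.int64(53), np.int64(-1): np.int64(64), np.int64(0): np.int64(53), np.int64(1): np.int64(66), np.int64(2): np.int64(53), np.int64(3): np.int64(53), np.int64(4): np.int64(57), np.int64(5): np.int64(53), np.int64(6): np.int64(47), np.int64(7): np.int64(48), np.int64(8): np.int64(63), np.int64(9): np.int64(54), np.int64(10): np.int64(637), np.int64(11): np.int64(2990), np.int64(12): np.int64(1751), np.int64(13): np.int64(337), np.int64(14): np.int64(183), np.int64(15): np.int64(164), np.int64(16): np.int64(215), np.int64(17): np.int64(220), np.int64(18): np.int64(163), np.int64(19): np.int64(145), np.int64(20): np.int64(135), np.int64(21): np.int64(119), np.int64(22): np.int64(123), np.int64(23): np.int64(111), np.int64(24): np.int64(84), np.int64(25): np.int64(115), np.int64(26): np.int64(84), np.int64(27): np.int64(56), np.int64(28): np.int64(17), np.int64(29): np.int64(1), np.int64(30): np.int64(1), np.int64(31): np.int64(0), np.int64(32): np.int64(0), np.int64(33): np.int64(0), np.int64(34): np.int64(0), np.int64(35): np.int64(0), np.int64(36): np.int64(0), np.int64(37): np.int64(0), np.int64(38): np.int64(0), np.int64(39): np.int64(0), np.int64(40): np.int64(0), np.int64(41): np.int64(0), np.int64(42): np.int64(0), np.int64(43): np.int64(0), np.int64(44): np.int64(0)}
tilt [-3.50282332e-03 -1.90235179e-03  1.17767435e+01] 5616
circ ((-0.2243708223104477, -0.005781065206974745), 25.951509475708008) [ 3.72877524  1.20272365 11.76139426]
screw at z 20 [-26.3009269    1.09323545  20.        ]
```

```bash
python3 - <<'E'
from h import *
from scipy.optimize import minimize
Q=np.load("Q.npy"); V,U=np.mgrid[0:420,0:560]
m=(abs(Q[...,0])<40)&(abs(Q[...,1])<24)&(Q[...,2]>10.3)&(Q[...,2]<13.2)&(V<325)&(V>205)
t=Q[m][:,:2]; t=t[(abs(t[:,1])<20)]
def cost(p):
    r=np.hypot(*(t-p).T); return np.sum(np.clip(13-r,0,3)+np.clip(r-23,0,3))
b=min((minimize(cost,[x,y],method="Nelder-Mead") for x in (0,2.5,5) for y in (-1,0,1)),key=lambda r:r.fun); print(b.x,b.fun,len(t))
plan([541.9,42.7,210],np.radians(76.4))
E
```

```text
[2.67314812 1.33142712] 6.831210645227767 5009
shift [1.0482 0.9309 0.0868]
turn [ 3.000e-04 -2.400e-03 -3.593e-01] q6 now -1.384 deg [  0.   -0.2 -32.3]
turn [-3.1000e-03 -4.0000e-04  1.6407e+00] q6 now -1.384 deg [ -0.3  -0.  147.7]
```

Circle fit: the held collar's centre is at tool (2.7, ~0). The camera's +1.3 mm bias in tool y matches the shaft pinch reading, so I'll correct the axis to (539.2, 43.4).

Call:
carry_out(targets=[{"x": 0.524,"y": 0.465,"z": 0,"wx": 0,"wy": 0,"wz": 0,"grip": 0.2},{"x": 0.524,"y": 0.465,"z": 0,"wx": 0,"wy": 0,"wz": 0,"grip": 0.2},{"x": 0.524,"y": 0.465,"z": 0,"wx": 0,"wy": 0,"wz": 0,"grip": 0.2},{"x": 0.524,"y": 0.465,"z": 0,"wx": 0,"wy": 0,"wz": 0,"grip": 0.2},{"x": 0.524,"y": 0.465,"z": 0,"wx": 0,"wy": 0,"wz": 0,"grip": 0.2}])

```text
clock: 10.72
eef_pos: [547.7, -126.9, 229.0]
ee_rot: [0.388, 0.921, 0.002, -0.005]
wrist_force: [0.2, -0.6, -2.5]
finger_gap: 43.8
finger_force: 51.4
```

Call:
carry_out(targets=[{"x": 0.524,"y": 0.465,"z": 0,"wx": 0,"wy": 0,"wz": -0.36,"grip": 0.2},{"x": 0.524,"y": 0.465,"z": 0,"wx": 0,"wy": 0,"wz": -0.36,"grip": 0.2},{"x": 0.524,"y": 0.465,"z": 0,"wx": 0,"wy": 0,"wz": -0.36,"grip": 0.2},{"x": 0.524,"y": 0.465,"z": 0,"wx": 0,"wy": 0,"wz": -0.36,"grip": 0.2},{"x": 0.524,"y": 0.465,"z": 0,"wx": 0,"wy": 0,"wz": -0.36,"grip": 0.2}])

```text
clock: 11.13
eef_pos: [540.3, 47.1, 229.8]
ee_rot: [0.113, 0.994, 0.002, -0.003]
wrist_force: [-0.0, -0.6, -1.2]
finger_gap: 43.5
finger_force: 51.5
```

Call:
carry_out(targets=[{"x": 0,"y": 0,"z": 0.05,"wx": 0,"wy": 0,"wz": 0,"grip": 0.2},{"x": 0,"y": 0,"z": 0.1,"wx": 0,"wy": 0,"wz": 0,"grip": 0.2},{"x": 0,"y": 0,"z": 0.1,"wx": 0,"wy": 0,"wz": 0,"grip": 0.2},{"x": 0,"y": 0,"z": 0.1,"wx": 0,"wy": 0,"wz": 0,"grip": 0.2},{"x": 0,"y": 0,"z": 0.1,"wx": 0,"wy": 0,"wz": 0,"grip": 0.2}])

```text
clock: 11.55
eef_pos: [542.6, 40.1, 206.7]
ee_rot: [0.119, 0.993, -0.0, -0.001]
wrist_force: [0.4, -0.1, -1.0]
finger_gap: 43.2
finger_force: 51.5
```

```bash
python3 - <<'E'
from h import *
for i in range(4):
    arm.grab_frame("wrist"); print(arm.observe()["eef_pos"],arm.observe()["wrist_force"])
plan([541.8,42.8,174],np.radians(76.4))
E
```

```text
[543.13693649  40.2306673  207.41732325] [ 0.19587237 -0.47012036 -1.60423502]
[543.4457507   40.37067925 207.97331518] [ 0.985005    0.81320028 -0.84053335]
[543.60133181  40.55269622 208.32104251] [-0.08114095  0.17107598 -0.37535281]
[543.59010041  40.76544198 208.43885321] [-0.02368088  0.13732105 -1.28739544]
shift [0.009  0.0062 0.1377]
turn [ 0.0001  0.0008 -0.0002] q6 now -1.387 deg [ 0.   0.1 -0. ]
turn [ 1.2000e-03 -2.0000e-04  1.9998e+00] q6 now -1.387 deg [ 1.0e-01 -0.0e+00  1.8e+02]
```

Call:
carry_out(targets=[{"x": 0.008,"y": 0.006,"z": 0.08,"wx": 0,"wy": 0,"wz": 0,"grip": 0.2},{"x": 0.008,"y": 0.006,"z": 0.1,"wx": 0,"wy": 0,"wz": 0,"grip": 0.2},{"x": 0.008,"y": 0.006,"z": 0.1,"wx": 0,"wy": 0,"wz": 0,"grip": 0.2},{"x": 0.008,"y": 0.006,"z": 0.1,"wx": 0,"wy": 0,"wz": 0,"grip": 0.2},{"x": 0.008,"y": 0.006,"z": 0.1,"wx": 0,"wy": 0,"wz": 0,"grip": 0.2}])

```text
clock: 12.17
eef_pos: [541.9, 43.3, 183.5]
ee_rot: [0.118, 0.993, 0.0, 0.001]
wrist_force: [0.4, -0.0, -1.0]
finger_gap: 43.5
finger_force: 51.5
```

Call:
carry_out(targets=[{"x": 0,"y": 0,"z": 0,"wx": 0,"wy": 0,"wz": 0,"grip": 0.2},{"x": 0,"y": 0,"z": 0,"wx": 0,"wy": 0,"wz": 0,"grip": 0.2},{"x": 0,"y": 0,"z": 0,"wx": 0,"wy": 0,"wz": 0,"grip": 0.2},{"x": 0,"y": 0,"z": 0,"wx": 0,"wy": 0,"wz": 0,"grip": 0.2},{"x": 0,"y": 0,"z": 0,"wx": 0,"wy": 0,"wz": 0,"grip": 0.2}])

```text
clock: 12.58
eef_pos: [541.5, 43.5, 183.0]
ee_rot: [0.118, 0.993, 0.0, 0.0]
wrist_force: [0.0, -0.2, -1.4]
finger_gap: 43.4
finger_force: 51.5
```

```bash
python3 - <<'E'
from h import *
for i in range(3):
    im,D=arm.grab_frame("wrist"); print(arm.observe()["eef_pos"],arm.observe()["wrist_force"])
save("w5",cv2.resize(im[200:340,180:390],(630,420),interpolation=cv2.INTER_CUBIC))
plan([541.8,42.8,174],np.radians(76.4))
E
```

```text
[541.51032984  43.44144402 182.94621777] [ 0.46188815 -0.53066858 -0.89911288]
[541.44235072  43.4514841  182.86174495] [-0.34728271  1.08348101 -0.77003569]
[541.43281652  43.47166709 182.83226281] [-0.3938709  -0.04278865 -1.76119401]
shift [-0.0021 -0.0023  0.0353]
turn [0.     0.     0.0007] q6 now -1.384 deg [0.  0.  0.1]
turn [-0.      0.     -1.9993] q6 now -1.384 deg [  -0.     0.  -179.9]
```

View pics/w5.png

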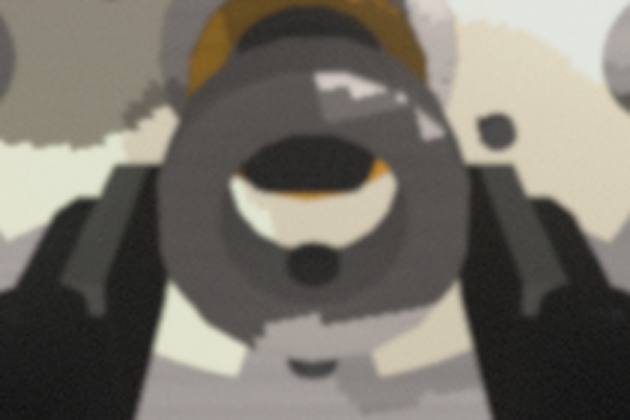

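Through the bore the dark shaft shows with its flat edge facing the screw, centred at u≈311 against the bore's ≈314 (crop). That is aligned once parallax is allowed for. Lowering gently.

Call:
carry_out(targets=[{"x": -0.002,"y": -0.001,"z": 0.03,"wx": 0,"wy": 0,"wz": 0,"grip": 0.2},{"x": -0.002,"y": -0.001,"z": 0.04,"wx": 0,"wy": 0,"wz": 0,"grip": 0.2},{"x": -0.002,"y": -0.001,"z": 0.05,"wx": 0,"wy": 0,"wz": 0,"grip": 0.2},{"x": -0.002,"y": -0.001,"z": 0.06,"wx": 0,"wy": 0,"wz": 0,"grip": 0.2},{"x": -0.002,"y": -0.001,"z": 0.06,"wx": 0,"wy": 0,"wz": 0,"grip": 0.2}])

```text
clock: 13.15
eef_pos: [541.3, 43.1, 166.8]
ee_rot: [0.118, 0.993, -0.0, -0.001]
wrist_force: [-0.6, -0.2, -1.9]
finger_gap: 43.3
finger_force: 51.5
```

Call:
carry_out(targets=[{"x": 0,"y": 0,"z": 0,"wx": 0,"wy": 0,"wz": 0,"grip": 0.2},{"x": 0,"y": 0,"z": 0,"wx": 0,"wy": 0,"wz": 0,"grip": 0.2},{"x": 0,"y": 0,"z": 0,"wx": 0,"wy": 0,"wz": 0,"grip": 0.2}])

```text
clock: 13.4
eef_pos: [542.1, 43.1, 168.0]
ee_rot: [0.118, 0.993, 0.0, 0.0]
wrist_force: [0.1, -0.4, -0.9]
finger_gap: 43.6
finger_force: 51.5
```

Call:
carry_out(targets=[{"x": 0,"y": 0,"z": 0.01,"wx": 0,"wy": 0,"wz": 0,"grip": 0.2},{"x": 0,"y": 0,"z": 0.02,"wx": 0,"wy": 0,"wz": 0,"grip": 0.2},{"x": 0,"y": 0,"z": 0.03,"wx": 0,"wy": 0,"wz": 0,"grip": 0.2},{"x": 0,"y": 0,"z": 0.04,"wx": 0,"wy": 0,"wz": 0,"grip": 0.2},{"x": 0,"y": 0,"z": 0.05,"wx": 0,"wy": 0,"wz": 0,"grip": 0.2}])

```text
clock: 13.82
eef_pos: [541.7, 43.1, 154.9]
ee_rot: [0.118, 0.993, 0.0, -0.0]
wrist_force: [-0.6, 0.2, -1.8]
finger_gap: 43.4
finger_force: 51.5
```

Call:
carry_out(targets=[{"x": 0,"y": 0,"z": 0.01,"wx": 0,"wy": 0,"wz": 0,"grip": 0.2},{"x": 0,"y": 0,"z": 0.02,"wx": 0,"wy": 0,"wz": 0,"grip": 0.2},{"x": 0,"y": 0,"z": 0.03,"wx": 0,"wy": 0,"wz": 0,"grip": 0.2},{"x": 0,"y": 0,"z": 0.03,"wx": 0,"wy": 0,"wz": 0,"grip": 0.2},{"x": 0,"y": 0,"z": 0.03,"wx": 0,"wy": 0,"wz": 0,"grip": 0.2}])

```text
clock: 14.23
eef_pos: [541.7, 43.1, 147.5]
ee_rot: [0.118, 0.993, -0.0, -0.0]
wrist_force: [0.5, -0.6, -1.6]
finger_gap: 43.5
finger_force: 51.5
```

Call:
carry_out(targets=[{"x": 0,"y": 0,"z": 0.01,"wx": 0,"wy": 0,"wz": 0,"grip": 0.2},{"x": 0,"y": 0,"z": 0.02,"wx": 0,"wy": 0,"wz": 0,"grip": 0.2},{"x": 0,"y": 0,"z": 0.03,"wx": 0,"wy": 0,"wz": 0,"grip": 0.2},{"x": 0,"y": 0,"z": 0.04,"wx": 0,"wy": 0,"wz": 0,"grip": 0.2},{"x": 0,"y": 0,"z": 0.04,"wx": 0,"wy": 0,"wz": 0,"grip": 0.2}], squeeze=70)

```text
clock: 14.65
eef_pos: [542.4, 43.1, 139.0]
ee_rot: [0.118, 0.993, -0.0, 0.0]
wrist_force: [-3.3, -0.2, 8.1]
finger_gap: 42.4
finger_force: 71.9
```

Call:
carry_out(targets=[{"x": 0,"y": 0,"z": 0.004,"wx": 0,"wy": 0,"wz": 0,"grip": 0.2},{"x": 0,"y": 0,"z": 0.008,"wx": 0,"wy": 0,"wz": 0,"grip": 0.2},{"x": 0,"y": 0,"z": 0.008,"wx": 0,"wy": 0,"wz": 0,"grip": 0.2},{"x": 0,"y": 0,"z": 0.008,"wx": 0,"wy": 0,"wz": 0,"grip": 0.2},{"x": 0,"y": 0,"z": 0.008,"wx": 0,"wy": 0,"wz": 0,"grip": 0.2}])

```text
clock: 15.07
eef_pos: [542.4, 43.1, 137.8]
ee_rot: [0.118, 0.993, -0.0, 0.0]
wrist_force: [-2.7, 0.6, 8.8]
finger_gap: 42.5
finger_force: 72.1
```

Call:
carry_out(targets=[{"x": 0,"y": 0,"z": 0.006,"wx": 0,"wy": 0,"wz": 0,"grip": 0.2},{"x": 0,"y": 0,"z": 0.012,"wx": 0,"wy": 0,"wz": 0,"grip": 0.2},{"x": 0,"y": 0,"z": 0.012,"wx": 0,"wy": 0,"wz": 0,"grip": 0.2},{"x": 0,"y": 0,"z": 0.012,"wx": 0,"wy": 0,"wz": 0,"grip": 0.2},{"x": 0,"y": 0,"z": 0.012,"wx": 0,"wy": 0,"wz": 0,"grip": 0.2}])

```text
clock: 15.48
eef_pos: [542.5, 43.1, 136.1]
ee_rot: [0.118, 0.993, -0.0, 0.0]
wrist_force: [-6.8, 0.2, 15.5]
finger_gap: 42.3
finger_force: 72.7
```

Call:
carry_out(targets=[{"x": 0,"y": 0,"z": 0.004,"wx": 0,"wy": 0,"wz": 0,"grip": 0.2},{"x": 0,"y": 0,"z": 0.008,"wx": 0,"wy": 0,"wz": 0,"grip": 0.2},{"x": 0,"y": 0,"z": 0.008,"wx": 0,"wy": 0,"wz": 0,"grip": 0.2},{"x": 0,"y": 0,"z": 0.008,"wx": 0,"wy": 0,"wz": 0,"grip": 0.2},{"x": 0,"y": 0,"z": 0.008,"wx": 0,"wy": 0,"wz": 0,"grip": 0.2}])

```text
clock: 15.9
eef_pos: [542.6, 43.1, 136.0]
ee_rot: [0.118, 0.993, -0.0, -0.0]
wrist_force: [-10.8, 0.7, 24.3]
finger_gap: 42.9
finger_force: 73.7
```

Home: the height stopped at 136.0 while the force rose to 24 N. I'll relieve the side load and check.

Call:
carry_out(targets=[{"x": 0.005,"y": 0,"z": 0,"wx": 0,"wy": 0,"wz": 0,"grip": 0.2},{"x": 0.005,"y": 0,"z": 0,"wx": 0,"wy": 0,"wz": 0,"grip": 0.2},{"x": 0.005,"y": 0,"z": 0,"wx": 0,"wy": 0,"wz": 0,"grip": 0.2},{"x": 0.005,"y": 0,"z": 0,"wx": 0,"wy": 0,"wz": 0,"grip": 0.2},{"x": 0.005,"y": 0,"z": 0,"wx": 0,"wy": 0,"wz": 0,"grip": 0.2}])

```text
clock: 16.32
eef_pos: [542.5, 43.1, 136.0]
ee_rot: [0.118, 0.993, -0.0, 0.001]
wrist_force: [-8.8, 0.8, 21.9]
finger_gap: 42.6
finger_force: 73.4
```

```bash
python3 - <<'E'
from h import *
s=arm.observe(); r=R.from_quat(s["ee_rot"]); c=cam("wrist"); im,D=arm.grab_frame("wrist"); f,cx,cy,Rm,t,_=c
print(s["eef_pos"],s["wrist_force"],s["moment"],s["finger_force"])
V,U=np.mgrid[0:420,0:560]
P=(np.stack([(U-cx)/f*D,(V-cy)/f*D,D],-1)-t)@Rm
Q=r.inv().apply((P-s["eef_pos"]).reshape(-1,3)).reshape(P.shape)
m=(abs(Q[...,0])<40)&(abs(Q[...,1])<20)&(P[...,2]>121)&(P[...,2]<127.5)&(V>200)
p=P[m]; co=np.linalg.lstsq(np.c_[p[:,:2]-p[:,:2].mean(0),np.ones(len(p))],p[:,2],rcond=None)[0]; print("collar top z, tilt",co,len(p),p.mean(0))
m2=(abs(Q[...,0])<40)&(abs(Q[...,1])<20)&(P[...,2]>138)&(P[...,2]<147)&(V>150); print("shaft top",m2.sum(),np.median(P[m2][:,2]))
save("w6",cv2.resize(im[200:340,180:390],(630,420),interpolation=cv2.INTER_CUBIC))
E
```

```text
[542.45724288  43.08766816 135.98645189] [-8.80445122  0.78982699 21.90338244] [-0.19069489  1.38323369  0.01122977] 73.41299951076508
collar top z, tilt [ 6.14951818e-03 -2.18299502e-03  1.24223539e+02] 4377 [533.958587    45.66639969 124.22353876]
shaft top 2863 142.2794664728469
```

View pics/w6.png

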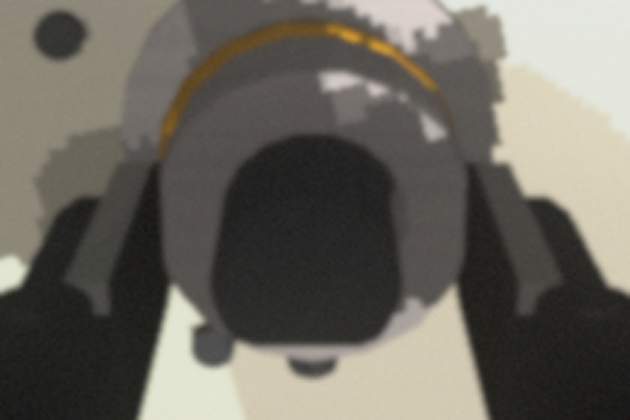

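The collar's top is at 124.2 mm (home is 124) and level. The shaft passes through it, with the flat edge and screw (313,365) both toward the panel. Handing in.

```bash
python3 -c "
from rig import arm
print(arm.job_done())"
```

```text
the job is handed in; nothing more can be done
None
```

The job is handed in: the collar is fully home on the shaft, with its screw and the flat facing the panel side and the gripper still holding it; the judged result was not shown.

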